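# Move a row of clogs to the shop rack in reverse order

## Robot

A 6-joint arm with a two-finger parallel gripper is mounted at the origin on the work surface. World frame = base frame: x ahead of the robot, y to its left, z up, the work surface at z = 0. Lengths are in m, angles in degrees, forces in N, time in s.
With the tool pointing down it reaches from about 0.4 to 0.925 m from the base axis. Payload 3.4 kg.
Tool frame: the origin (TCP) lies at the very end of the fingers, on their centre line; the grasp point (between the pads) lies 19 mm behind it (robot.grip_point_offset is the distance from the TCP to the grasp point, in m); z points along the fingers, y is the line along which they close (so a half turn about z gives the same grasp; the last joint's range is limited). The gripper opens to 85 mm and grips with 20 to 120 N. Pads are 22 mm wide; open, the fingers measure 114 mm over their backs; the gripper's body (76 mm by 85 mm) begins 54 mm behind the grasp point. The pads swing forward as they close: fully open they stand 13 mm farther back than shut.
Start: joints at [58.929, 17.578, 86.31, -0, 76.112, -4.211], TCP at [0.26, 0.513, 0.192] pointing down, gripper open.
Joint ranges: [-179.03, 179.03], [-60, 130.46], [8.19, 133.38], [-81.62, 261.62], [5.75, 156.47], [-153.77, 153.77]. Speed limits (degrees/s): [147.25, 147.25, 180, 180, 180, 180].

## Interface

Orientations are given as a 3x3 rotation matrix whose columns are the frame's x, y, z axes.
In Python, from rig import read_state, camera, hand_in, robot gives the robot as it stands.
- The arm moves only by the shell command python3 -m pendant 'ROWS' [FORCE]. ROWS is JSON, a list of rows, each a list of 7 numbers: the finger opening in m, from 0 to 0.0854, then the shift along the world's x, y, z in m, then the turn, a rotation vector about the world's x, y, z in degrees. A call has 1 to 20 rows; each row is the pose to reach, as a shift and turn from the pose commanded when the call began; what a row does not reach only later rows make up. A row lasts 1/10 s, in which the tool goes at most 50 mm and 8.59 degrees, less where a joint would pass 70% of its speed; a pose out of reach is approached as far as the arm can. A call with a gripper value outside its range is refused whole. The fingers move at their own pace and stop on an object; FORCE is the grip in N (left out, the last holds). Time passes only in rows, so rows that repeat a pose let the fingers close. It gives the time, the measured TCP pose, the force, the opening and the grip force at its end, in the units of the state.
- read_state(): the state, without advancing time (a new reading comes with each control period).
- camera(name): name is "scene" or "top"; returns a dict with "img" (480x640x3 uint8, red, green, blue), "K" (3x3 intrinsics, pixels), "k1" (the pictures are not rectified: a ray, as slopes to the right and down, at radius r is drawn at 1 + k1 r^2 times it, then the intrinsics apply), "pose" (4x4, takes a point from camera to world coordinates). Camera axes: x right, y up, looking along -z (the intrinsics and any distortion apply to the point x, -y, -z); pixel columns grow to the right and rows downward; lengths in m; the calibration is good to about 2 mm. A picture is of the moment at which its call begins. There is no depth.
- hand_in(): hands the job in; it is judged then, once.
The state is a dict: "clock": time; "joints": joint angles; "dq": joint speeds; "effort": joint torques, N m; "eef_pos": TCP position; "tcp_rot": TCP orientation; "force": force on the tool from outside, world axes, zero at the start; "moment": the same for the moment, N m; "width": finger opening in m; "grasp_force": force on a finger pad.
Only numpy, scipy, OpenCV 4.12 (cv2) and the standard library are available. Lean on these libraries where they do the work, as an engineer would, in place of code of your own. Each camera call takes 0.05 s, during which the arm holds its last target. There are 200 camera calls.

## Task

Move the four wooden clog soles from the drying rack to the empty shop rack in reverse order: the clog that is farthest to the robot's left in the drying rack goes into the shop rack's bay farthest to the robot's right, the next one into the bay beside it, and so on. Stand each clog upright on the deck in the middle of its bay, in line with the bay; set it down rather than drop it, never tip it over, and leave all four standing still.

Things in the scene. Friction and masses are not known exactly. Their poses are not given: they have to be found in the camera images.
- clog1: The shortest of four red-brown wooden clog soles: 115 mm long, 42 wide at the round forefoot, 34 at the straight-sided waist (best gripped there), 44 high. Stands on heel and fore blocks; the upper 22 mm are solid plank. Origin: centre of its underside, mid-length; x to the toe, z up. 60 g, +-30 %. Starts on its cork rest in a bay of the drying rack, toe away from the robot.
- clog2: The second shortest of four red-brown wooden clog soles: 130 mm long, 46 wide at the round forefoot, 37 at the straight-sided waist (best gripped there), 44 high. Stands on heel and fore blocks; the upper 22 mm are solid plank. Origin: centre of its underside, mid-length; x to the toe, z up. 85 g, +-30 %. Starts on its cork rest in a bay of the drying rack, toe away from the robot.
- clog3: The second longest of four red-brown wooden clog soles: 145 mm long, 50 wide at the round forefoot, 40 at the straight-sided waist (best gripped there), 44 high. Stands on heel and fore blocks; the upper 22 mm are solid plank. Origin: centre of its underside, mid-length; x to the toe, z up. 110 g, +-30 %. Starts on its cork rest in a bay of the drying rack, toe away from the robot.
- clog4: The longest of four red-brown wooden clog soles: 160 mm long, 54 wide at the round forefoot, 43 at the straight-sided waist (best gripped there), 44 high. Stands on heel and fore blocks; the upper 22 mm are solid plank. Origin: centre of its underside, mid-length; x to the toe, z up. 135 g, +-30 %. Starts on its cork rest in a bay of the drying rack, toe away from the robot.
- rest1: Flat cork rest under clog1, 131 x 56 x 4 mm, fixed to the drying rack and never moving, so it marks the bay where clog1 started. Origin: centre of its underside; x along the bay.
- rest2: Flat cork rest under clog2, 146 x 60 x 4 mm, fixed to the drying rack and never moving, so it marks the bay where clog2 started. Origin: centre of its underside; x along the bay.
- rest3: Flat cork rest under clog3, 161 x 64 x 4 mm, fixed to the drying rack and never moving, so it marks the bay where clog3 started. Origin: centre of its underside; x along the bay.
- rest4: Flat cork rest under clog4, 176 x 68 x 4 mm, fixed to the drying rack and never moving, so it marks the bay where clog4 started. Origin: centre of its underside; x along the bay.
- drying_rack: Drying rack, pale plywood, 200 mm (x) by 360 mm (y), fixed, flat deck 30 mm above the table; four bays running along x, centre lines at y = -132, -44, 44, 132 mm; dowels between them 8 mm high above the deck. Origin: on the table under its centre; x away from the robot, y to the robot's left, turned up to 0.15 rad. To the robot's left or right; holds the clogs at the start, in any order.
- shop_rack: Shop rack, dark brown wood, empty at the start, 200 mm (x) by 360 mm (y), fixed, flat deck 30 mm above the table; four bays running along x, centre lines at y = -132, -44, 44, 132 mm; pale slats between them 10 mm high above the deck. Origin: on the table under its centre; x away from the robot, y to the robot's left, turned up to 0.15 rad. On the other side from the drying rack.
Not all that is in view belongs to the job. What is shaped like the clog1 but orange is not meant.

How it is judged (in metres and radians):
At the end, for the whole second after the job is handed in: Each clog is in the shop rack bay mirroring its start bay: within 12 mm of the bay's centre line and 15 mm of its middle lengthwise, origin 24 to 36 mm above the table, within 0.2 rad of the bay's direction (toe either way), upright within 0.1 rad, released, at rest (((y of rest1 in the frame of drying_rack between -0.162 and -0.102 m and y of clog1 in the frame of shop_rack between 0.12 and 0.144 m) or (y of rest1 in the frame of drying_rack between -0.074 and -0.014 m and y of clog1 in the frame of shop_rack between 0.032 and 0.056 m) or (y of rest1 in the frame of drying_rack between 0.014 and 0.074 m and y of clog1 in the frame of shop_rack between -0.056 and -0.032 m) or (y of rest1 in the frame of drying_rack between 0.102 and 0.162 m and y of clog1 in the frame of shop_rack between -0.144 and -0.12 m)) and x of clog1 in the frame of shop_rack between -0.015 and 0.015 m and z of clog1 in the frame of shop_rack between 0.024 and 0.036 m and angle between the x axis of each of clog1, clog2, clog3, clog4 and the x axis of shop_rack, either way round below 0.2 rad and angle between each of clog1, clog2, clog3, clog4's own z axis and vertical below 0.1 rad and linear speed of each of clog1, clog2, clog3, clog4 below 0.02 m/s and angular speed of each of clog1, clog2, clog3, clog4 below 0.2 rad/s and ((y of rest2 in the frame of drying_rack between -0.162 and -0.102 m and y of clog2 in the frame of shop_rack between 0.12 and 0.144 m) or (y of rest2 in the frame of drying_rack between -0.074 and -0.014 m and y of clog2 in the frame of shop_rack between 0.032 and 0.056 m) or (y of rest2 in the frame of drying_rack between 0.014 and 0.074 m and y of clog2 in the frame of shop_rack between -0.056 and -0.032 m) or (y of rest2 in the frame of drying_rack between 0.102 and 0.162 m and y of clog2 in the frame of shop_rack between -0.144 and -0.12 m)) and x of clog2 in the frame of shop_rack between -0.015 and 0.015 m and z of clog2 in the frame of shop_rack between 0.024 and 0.036 m and ((y of rest3 in the frame of drying_rack between -0.162 and -0.102 m and y of clog3 in the frame of shop_rack between 0.12 and 0.144 m) or (y of rest3 in the frame of drying_rack between -0.074 and -0.014 m and y of clog3 in the frame of shop_rack between 0.032 and 0.056 m) or (y of rest3 in the frame of drying_rack between 0.014 and 0.074 m and y of clog3 in the frame of shop_rack between -0.056 and -0.032 m) or (y of rest3 in the frame of drying_rack between 0.102 and 0.162 m and y of clog3 in the frame of shop_rack between -0.144 and -0.12 m)) and x of clog3 in the frame of shop_rack between -0.015 and 0.015 m and z of clog3 in the frame of shop_rack between 0.024 and 0.036 m and ((y of rest4 in the frame of drying_rack between -0.162 and -0.102 m and y of clog4 in the frame of shop_rack between 0.12 and 0.144 m) or (y of rest4 in the frame of drying_rack between -0.074 and -0.014 m and y of clog4 in the frame of shop_rack between 0.032 and 0.056 m) or (y of rest4 in the frame of drying_rack between 0.014 and 0.074 m and y of clog4 in the frame of shop_rack between -0.056 and -0.032 m) or (y of rest4 in the frame of drying_rack between 0.102 and 0.162 m and y of clog4 in the frame of shop_rack between -0.144 and -0.12 m)) and x of clog4 in the frame of shop_rack between -0.015 and 0.015 m and z of clog4 in the frame of shop_rack between 0.024 and 0.036 m); the robot touches nothing.
It fails at once if clog1 is dropped or thrown (loose and moving faster than 0.6 m/s) or tipped by more than 0.7 rad (angle between clog1's own z axis and vertical above 0.7 rad or (linear speed of clog1 above 0.6 m/s and contact force between clog1 and the fingers below 0.3 N)).
It fails at once if clog2 is dropped or thrown (loose and moving faster than 0.6 m/s) or tipped by more than 0.7 rad (angle between clog2's own z axis and vertical above 0.7 rad or (linear speed of clog2 above 0.6 m/s and contact force between clog2 and the fingers below 0.3 N)).
It fails at once if clog3 is dropped or thrown (loose and moving faster than 0.6 m/s) or tipped by more than 0.7 rad (angle between clog3's own z axis and vertical above 0.7 rad or (linear speed of clog3 above 0.6 m/s and contact force between clog3 and the fingers below 0.3 N)).
It fails at once if clog4 is dropped or thrown (loose and moving faster than 0.6 m/s) or tipped by more than 0.7 rad (angle between clog4's own z axis and vertical above 0.7 rad or (linear speed of clog4 above 0.6 m/s and contact force between clog4 and the fingers below 0.3 N)).
It also fails if it takes over 101 s, if anything falls off the work surface, if the arm or the gripper's body presses on something with over 40 N, if the wrist force passes 120 N, or if a joint passes its speed limit or range.

## Working session

There is one attempt and no reset: what is moved stays moved. The work goes in short steps, Python scripts to look and compute and a shell command to move; the robot and the scene stay as the last step left them, time stands still between calls to the robot, and variables do not carry over. Pictures are saved under pics/ and viewed, at most 14 in all, crops included, and the job is handed in when it is done.

```bash
mkdir -p pics; ls
python3 - <<'E'
from rig import read_state,camera,robot
import cv2,numpy as np
for n in("top","scene"):
    c=camera(n);cv2.imwrite(f"pics/{n}0.png",c["img"][:,:,::-1]);np.save(f"{n}0.npy",c,allow_pickle=True)
    print(n,c["K"].tolist(),c["k1"],np.round(c["pose"],3).tolist())
s=read_state();print(s["clock"],s["eef_pos"],np.round(s["tcp_rot"],3).tolist(),s["width"],robot.grip_point_offset)
E
```

```text
pics
top [[466.68297139050395, 0.0, 317.32465380566214], [0.0, 466.68297139050395, 243.09531569100923], [0.0, 0.0, 1.0]] -0.01292515346845491 [[-0.007, 0.995, -0.096, 0.303], [-1.0, -0.006, 0.017, 0.064], [0.016, 0.096, 0.995, 1.073], [0.0, 0.0, 0.0, 1.0]]
scene [[483.06831088097954, 0.0, 315.9707035168038], [0.0, 483.06831088097954, 235.2750053890844], [0.0, 0.0, 1.0]] -0.003259061804702079 [[0.842, -0.444, 0.305, 0.725], [0.539, 0.711, -0.453, -0.422], [-0.016, 0.546, 0.838, 0.963], [0.0, 0.0, 0.0, 1.0]]
0.1 [0.25944365 0.51235299 0.19126682] [[-0.892, 0.452, -0.001], [0.452, 0.892, -0.002], [0.0, -0.002, -1.0]] 0.08565365245999694 0.0187
```

View pics/top0.png

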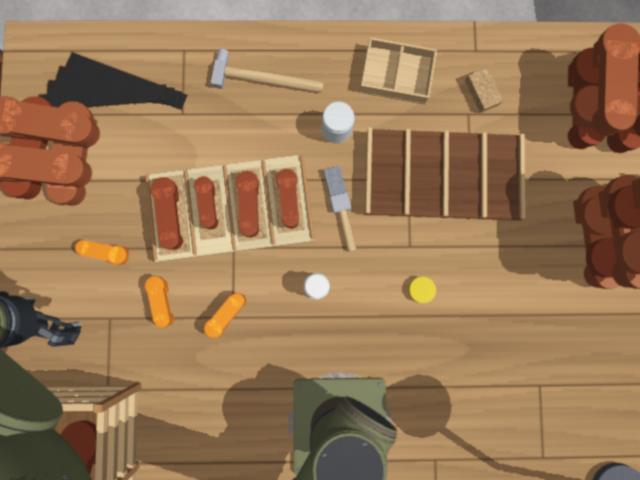

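View pics/scene0.png

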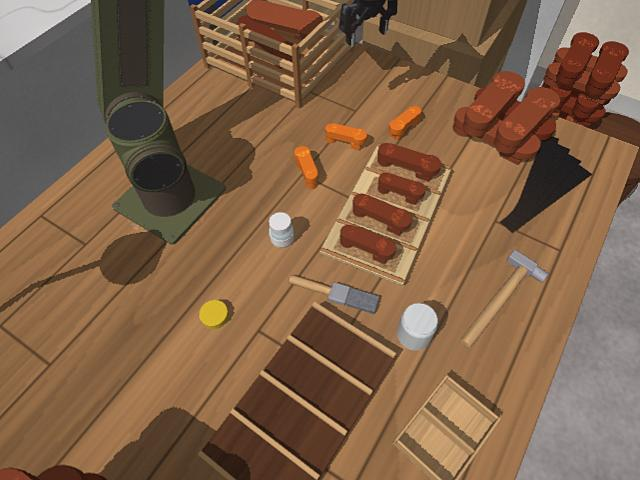

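```bash
cat > h.py <<'E'
import numpy as np,cv2
from rig import camera,read_state
def proj(c,P):
    P=np.asarray(P,float);T=np.linalg.inv(c["pose"]);q=P@T[:3,:3].T+T[:3,3]
    a=q[...,0]/-q[...,2];b=-q[...,1]/-q[...,2];f=1+c["k1"]*(a*a+b*b);K=c["K"]
    return np.stack([K[0,0]*a*f+K[0,2],K[1,1]*b*f+K[1,2]],-1)
def rect(c,z,x0,x1,y0,y1,s=2):
    "image up=+x, left=+y, s px/mm; pixel(u,v): y=y1-u/s/1000, x=x1-v/s/1000"
    u,v=np.meshgrid(np.arange(int((y1-y0)*1000*s)),np.arange(int((x1-x0)*1000*s)))
    P=np.stack([x1-v/s/1000,y1-u/s/1000,np.full(u.shape,z)],-1)
    m=proj(c,P).astype(np.float32);return cv2.remap(c["img"],m[...,0],m[...,1],cv2.INTER_CUBIC)
def load(n):return np.load(f"{n}0.npy",allow_pickle=True).item()
E
python3 - <<'E'
from h import *
c=load("top");d=load("scene")
def ray(c,u,v,z):
    K=c["K"];a,b=(u-K[0,2])/K[0,0],(v-K[1,2])/K[1,1];w=c["pose"][:3,:3]@[a,-b,-1];o=c["pose"][:3,3];return o+w*(z-o[2])/w[2]
for p in[(148,175),(310,240),(300,157),(155,260),(368,128),(525,134),(523,218),(367,213)]:print(p,np.round(ray(c,*p,.03),3))
A=rect(c,.03,.42,.72,.08,.48,1);B=rect(c,.03,.42,.72,-.42,-.02,1)
C=rect(d,.03,.42,.72,.08,.48,1);D=rect(d,.03,.42,.72,-.42,-.02,1)
cv2.imwrite("pics/r.png",np.vstack([np.hstack([A,B]),np.hstack([C,D])])[:,:,::-1])
E
```

```text
(148, 175) [0.561 0.429 0.03 ]
(310, 240) [0.411 0.063 0.03 ]
(300, 157) [0.602 0.085 0.03 ]
(155, 260) [0.368 0.408 0.03 ]
(368, 128) [ 0.67  -0.072  0.03 ]
(525, 134) [ 0.655 -0.436  0.03 ]
(523, 218) [ 0.459 -0.422  0.03 ]
(367, 213) [ 0.472 -0.066  0.03 ]
```

View pics/r.png

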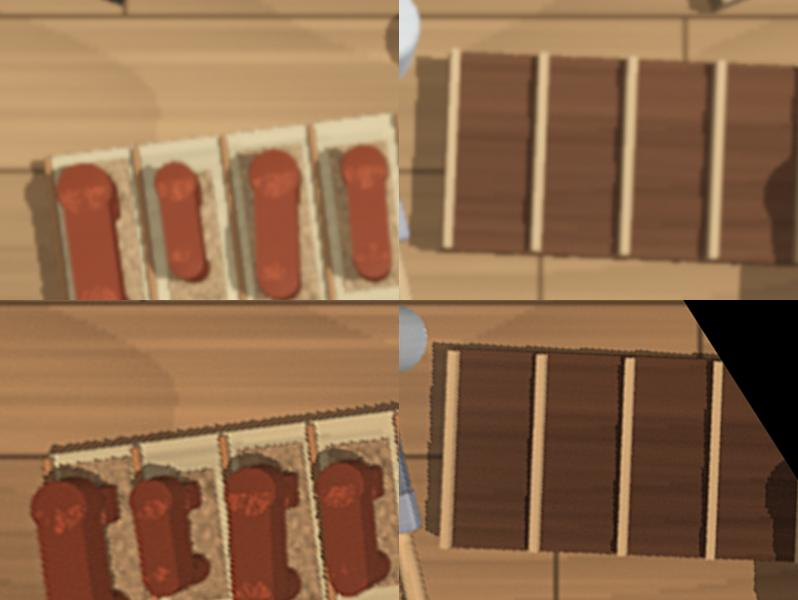

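```bash
cat > m.py <<'E'
from h import *
def comps(m,amin,x1,y1,s):
    n,l,st,ce=cv2.connectedComponentsWithStats(m.astype(np.uint8));out=[]
    for i in range(1,n):
        if st[i,4]<amin*s*s:continue
        v,u=np.nonzero(l==i);P=np.stack([x1-v/s/1000,y1-u/s/1000],-1)
        r=cv2.minAreaRect((P*1000).astype(np.float32));out.append((P,r,np.array(r[0])/1000))
    return out
E
python3 - <<'E'
from m import *
c=load("top");s=2
X=(.40,.72,-.46,-.03)
I=rect(c,.04,*X,s).astype(int);h=cv2.cvtColor(I.astype(np.uint8),cv2.COLOR_RGB2HSV)
print("slat px",I[300,104*0:400:20].tolist()[:12], I[320,[240,300]].tolist())
J=rect(c,.03,*X,s);H=cv2.cvtColor(J,cv2.COLOR_RGB2HSV)
dark=(H[...,2]<130);dark=cv2.morphologyEx(dark.astype(np.uint8),cv2.MORPH_OPEN,np.ones((9,9)))
print("bays");
for P,r,ce in comps(dark,3000,X[1],X[3],s):print(np.round(ce,4),np.round(r[1],1),round(r[2],1))
pale=cv2.morphologyEx((h[...,2]>150).astype(np.uint8),cv2.MORPH_OPEN,np.ones((5,5)))
print("slats")
for P,r,ce in comps(pale,300,X[1],X[3],s):print(np.round(ce,4),np.round(r[1],1),round(r[2],1))
Y=(.34,.66,.05,.46)
K=rect(c,.078,*Y,s);hk=cv2.cvtColor(K,cv2.COLOR_RGB2HSV)
red=((hk[...,0]<9)&(hk[...,1]>150))
print("clogs")
for P,r,ce in comps(red,1500,Y[1],Y[3],s):print(np.round(ce,4),np.round(r[1],1),round(r[2],1))
cv2.imwrite("pics/k.png",K[:,:,::-1][:600,:800])
L=rect(c,.03,*Y,s);hl=cv2.cvtColor(L,cv2.COLOR_RGB2HSV)
cv2.imwrite("pics/l.png",np.hstack([dark*255,]))
g=cv2.cvtColor(rect(c,.03,.34,.66,.05,.46,1),cv2.COLOR_RGB2HSV)
print(g[::20,300].tolist())
E
```

```text
slat px [[181, 145, 102], [118, 92, 63], [118, 92, 64], [118, 91, 63], [220, 191, 146], [113, 76, 54], [113, 76, 54], [114, 76, 53], [115, 77, 54], [114, 77, 54], [115, 78, 54], [116, 78, 54]] [[82, 59, 42], [115, 77, 55]]
bays
[ 0.5658 -0.1159] [ 78.2 199.3] 88.0
[ 0.5619 -0.2055] [ 77.4 199.7] 88.2
[ 0.5647 -0.0495] [ 33.1 189.7] 88.2
[ 0.5584 -0.294 ] [ 76.9 199.8] 88.0
[ 0.528  -0.3995] [254. 120.] 0.0
slats
[ 0.5918 -0.171 ] [282.  256.5] 90.0
[ 0.7113 -0.379 ] [83.  17.5] 90.0
[ 0.5863 -0.3884] [238.8 152.2] 6.3
[ 0.4368 -0.0935] [127.   71.5] 90.0
[ 0.4318 -0.26  ] [ 61.5 199. ] -0.0
clogs
[0.4978 0.1085] [127.3  41.6] 7.7
[0.4865 0.1957] [141.5  46.6] 4.6
[0.4892 0.286 ] [113.1  39.9] 10.1
[0.4667 0.3693] [156.2  55.2] 10.6
[[17, 110, 197], [16, 111, 186], [16, 109, 189], [17, 99, 193], [21, 67, 213], [19, 86, 146], [16, 110, 125], [14, 133, 134], [15, 125, 149], [19, 88, 157], [21, 72, 192], [21, 72, 202], [19, 82, 196], [21, 67, 213], [16, 111, 189], [16, 112, 175]]
```

View pics/k.png

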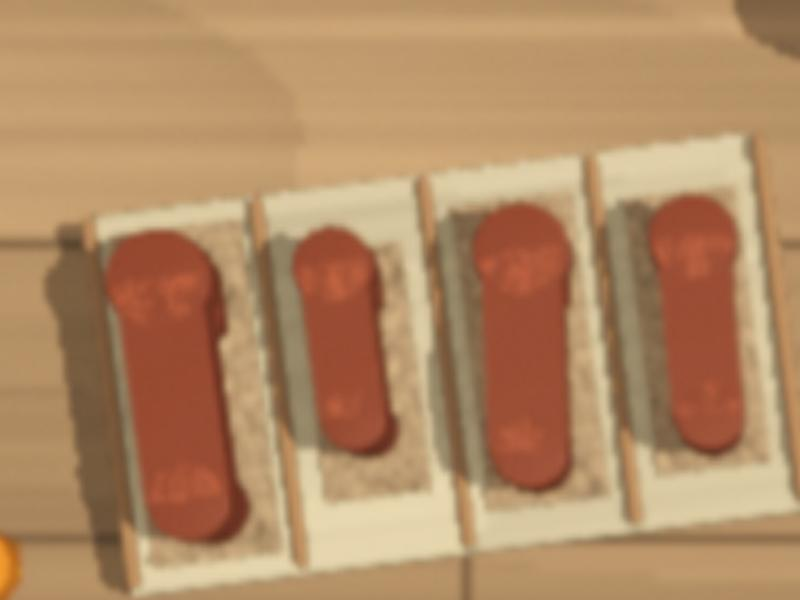

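Run:
```python
from m import *
c=load("top");s=2;Y=(.34,.66,.05,.46)
K=rect(c,.078,*Y,s);hk=cv2.cvtColor(K,cv2.COLOR_RGB2HSV)
red=((hk[...,0]<9)&(hk[...,1]>150)&(hk[...,2]>125))
for n,(P,r,ce) in zip((2,3,1,4),comps(red,1500,Y[1],Y[3],s)):
    x=P[:,0];L=x.max()-x.min();mid=.5*(x.max()+x.min());xs=[];ys=[];w=[]
    for q in np.unique(x):
        if abs(q-mid+.005)<.22*L:
            y=P[x==q,1];xs.append(q);ys.append((y.min()+y.max())/2);w.append(np.ptp(y))
    k=np.polyfit(xs,ys,1)
    print(n,"L",round(L,4),"mid",round(mid,4),round(np.polyval(k,mid),4),"yaw",round(np.degrees(np.arctan(k[0])),1),"waist",round(np.median(w),4),r[1])
```

```text
2 L 0.1245 mid 0.4988 0.1104 yaw 5.1 waist 0.0325 (125.52146911621094, 41.623355865478516)
3 L 0.1405 mid 0.4868 0.1975 yaw 1.8 waist 0.038 (140.64715576171875, 46.55013656616211)
1 L 0.11 mid 0.49 0.288 yaw 7.9 waist 0.0335 (110.4863052368164, 39.64228057861328)
4 L 0.1525 mid 0.4668 0.3733 yaw 8.0 waist 0.042 (154.05880737304688, 52.78091812133789)
```

```bash
python3 -m pendant '[[0.066,0.08,-0.05,0,0,0,14],[0.066,0.207,-0.139,0,0,0,35],[0.066,0.207,-0.139,0,0,0,35],[0.066,0.207,-0.139,0,0,0,35],[0.066,0.207,-0.139,-0.06,0,0,35],[0.066,0.207,-0.139,-0.06,0,0,35],[0.066,0.207,-0.139,-0.06,0,0,35],[0.066,0.207,-0.139,-0.06,0,0,35],[0.066,0.207,-0.139,-0.06,0,0,35]]' 40
python3 - <<'E'
from h import *
c=camera("top");d=camera("scene")
cv2.imwrite("pics/a.png",cv2.resize(np.hstack([c["img"][130:280,100:340],d["img"][100:250,320:480]]),None,fx=2,fy=2)[:,:,::-1])
E
```

```text
clock: 1.0
eef_pos: [0.4665, 0.3749, 0.1328]
tcp_rot: [[-0.99, -0.142, 0.0], [-0.142, 0.99, 0.001], [-0.001, 0.001, -1.0]]
force: [-0.6, 0.5, -0.2]
width: 0.0656
grasp_force: 0.0
```

View pics/a.png

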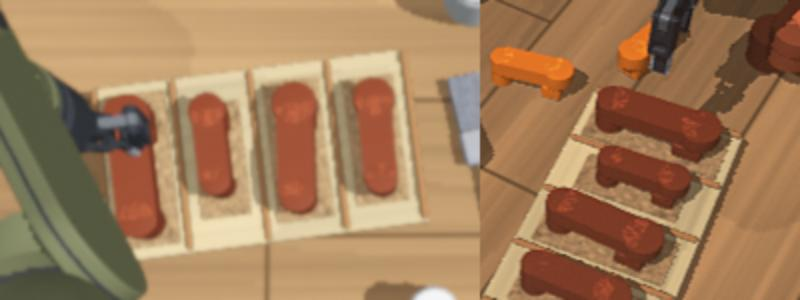

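Run:
```python
from h import *
c=load("top");d=load("scene")
p=np.array([.4665,.3749,.1328]);y=np.array([-.142,.99,0])
for q in(p,p+y*.033,p-y*.033,p+[0,0,.02]):print(2*(proj(c,q)-[100,130]),2*(proj(d,q)-[320,100])+[480,0])
```

```text
[112.58928078 156.93355336] [662.65991953  76.58337925]
[ 80.19777439 161.66333604] [671.41674494  58.10510707]
[144.94276615 152.21307326] [653.64792836  95.59945392]
[106.01485966 153.51477105] [665.23901258  64.25365364]
```

```bash
python3 -m pendant '[[0.066,0,-0.002,-0.04,0,0,0],[0.066,0,-0.002,-0.07,0,0,0],[0.066,0,-0.002,-0.087,0,0,0],[0.066,0,-0.002,-0.087,0,0,0],[0.02,0,-0.002,-0.087,0,0,0],[0.02,0,-0.002,-0.087,0,0,0],[0.02,0,-0.002,-0.087,0,0,0],[0.02,0,-0.002,-0.087,0,0,0],[0.02,0,-0.002,-0.087,0,0,0],[0.02,0,-0.002,-0.087,0,0,0]]' 40
```

```text
clock: 2.1
eef_pos: [0.467, 0.372, 0.0455]
tcp_rot: [[-0.99, -0.141, 0.001], [-0.141, 0.99, 0.0], [-0.001, 0.0, -1.0]]
force: [-0.0, -0.1, -0.8]
width: 0.0203
grasp_force: 0.0
```

Run:
```python
from h import *
c=camera("top");d=camera("scene")
cv2.imwrite("pics/b.png",cv2.resize(np.hstack([c["img"][140:280,60:250],d["img"][100:240,330:520]]),None,fx=2,fy=2)[:,:,::-1])
```

```text
(no output)
```

View pics/b.png

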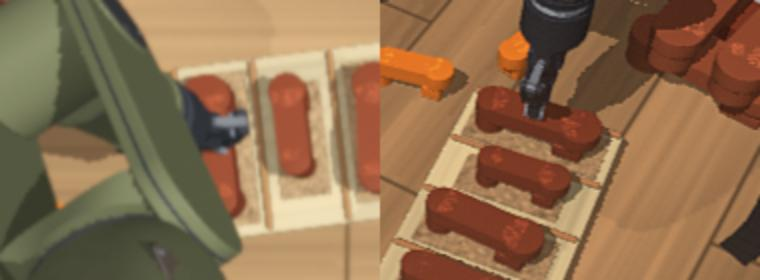

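```bash
python3 -m pendant '[[0.0,0,0,0,0,0,0],[0.0,0,0,0,0,0,0],[0.0,0,0,0,0,0,0]]' 40
python3 - <<'E'
from h import *
c=load("top");d=load("scene");s=read_state();print(s["width"],s["grasp_force"],s["effort"],s["eef_pos"])
p=s["eef_pos"];y=s["tcp_rot"][:,1]
for q in(p,p+y*.021,p-y*.021,p-y*.03,p-y*.021+[0,0,.02]):print(2*(proj(c,q)-[60,140]),2*(proj(d,q)-[330,100])+[380,0])
E
```

```text
clock: 2.5
eef_pos: [0.4668, 0.3719, 0.045]
tcp_rot: [[-0.99, -0.142, -0.0], [-0.142, 0.99, -0.0], [0.0, -0.0, -1.0]]
force: [-0.4, -0.1, 0.2]
width: 0.0003
grasp_force: 0.0
0.0002666600857836618 0.0 [-4.20687415e-03 -5.11397767e+01 -1.98868328e+01 -3.02701055e-04
  2.11658858e-03  8.98343330e-06] [0.46678788 0.37189661 0.04499038]
[221.19294769 150.12030773] [531.29561852 128.31562528]
[202.3328535  152.87163455] [536.66931003 116.75953215]
[240.03935301 147.37205694] [525.82884159 140.07161424]
[248.11204311 146.19519762] [523.45684489 145.17236753]
[234.95877582 144.45236278] [528.03544286 129.28572208]
```

Run:
```python
from h import *
c=camera("top");d=camera("scene")
cv2.imwrite("pics/c.png",cv2.resize(np.hstack([c["img"][160:240,130:210],d["img"][100:180,370:450]]),None,fx=5,fy=5,interpolation=cv2.INTER_CUBIC)[:,:,::-1])
```

```text
(no output)
```

View pics/c.png

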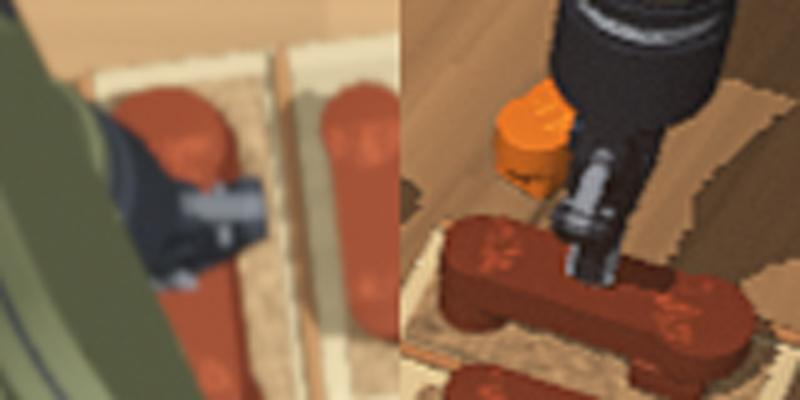

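```bash
python3 -m pendant '[[0.0,0,0,0.05,0,0,0],[0.0,0,0,0.1,0,0,0],[0.066,-0.017,-0.05,0.13,0,0,-8],[0.066,-0.017,-0.42,0.13,0,0,-8],[0.066,-0.017,-0.42,0.13,0,0,-8],[0.066,-0.017,-0.42,0.13,0,0,-8],[0.066,-0.017,-0.42,0.13,0,0,-8],[0.066,-0.017,-0.42,0.13,0,0,-8],[0.066,-0.017,-0.42,0.13,0,0,-8],[0.066,-0.017,-0.42,0.13,0,0,-8],[0.066,-0.017,-0.42,0.13,0,0,-8],[0.066,-0.017,-0.42,0.13,0,0,-8]]' 40
python3 - <<'E'
from h import *
c=camera("top");d=camera("scene");s=read_state();p=s["eef_pos"];R=s["tcp_rot"];print(p,s["width"],s["joints"])
I=[]
for k in(c,d):
    im=k["img"].copy();u=proj(k,p);a=(u-[40,50]).astype(int)
    cr=cv2.resize(im[a[1]:a[1]+100,a[0]:a[0]+80],None,fx=5,fy=5,interpolation=cv2.INTER_CUBIC)
    for q in(p,p+R[:,1]*.033,p-R[:,1]*.033,p-R[:,2]*.073):cv2.circle(cr,tuple(np.int32(5*(proj(k,q)-a+.5))),4,(0,255,0),-1)
    I.append(cr);print(a)
cv2.imwrite("pics/d.png",np.hstack(I)[:,:,::-1])
E
```

```text
clock: 3.8
eef_pos: [0.45, -0.0516, 0.1754]
tcp_rot: [[-1.0, 0.002, 0.001], [0.002, 1.0, -0.002], [-0.001, -0.002, -1.0]]
force: [1.0, 0.9, 0.4]
width: 0.0661
grasp_force: 0.0
[ 0.44964865 -0.04840984  0.17511585] 0.06616103254003365 [-1.15297728e+01  8.60714827e+00  1.01522896e+02  3.59058358e-02
  6.98801895e+01 -1.01547025e+02]
[327 162]
[266 207]
```

View pics/d.png

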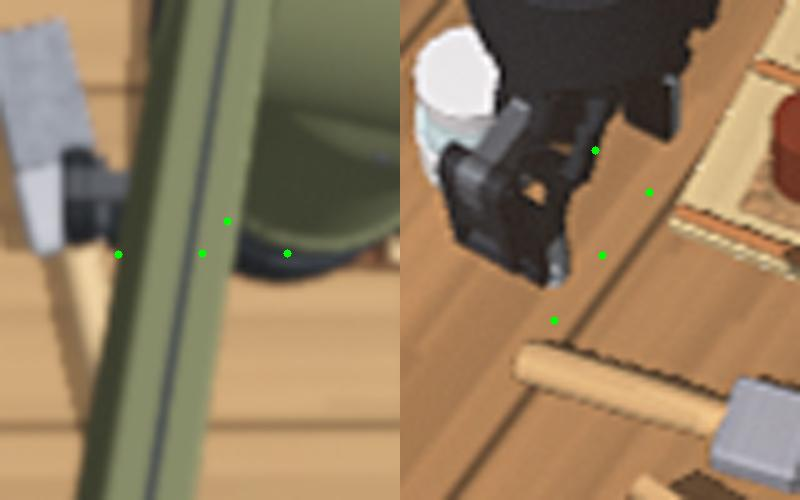

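```bash
python3 -m pendant '[[0.0,-0.03,-0.1,0,0,0,0],[0.0,-0.03,-0.1,0,0,0,0],[0.0,-0.03,-0.1,-0.05,0,0,0],[0.0,-0.03,-0.1,-0.1,0,0,0],[0.0,-0.03,-0.1,-0.15,0,0,0],[0.0,-0.03,-0.1,-0.15,0,0,0],[0.0,-0.03,-0.1,-0.165,0,0,0],[0.0,-0.03,-0.1,-0.165,0,0,0]]' 40
python3 - <<'E'
from h import *
c=camera("top");d=camera("scene");s=read_state();p=s["eef_pos"];R=s["tcp_rot"];print(p,s["width"],s["force"])
I=[]
for k in(c,d):
    u=proj(k,p);a=(u-[40,60]).astype(int)
    cr=cv2.resize(k["img"][a[1]:a[1]+100,a[0]:a[0]+80],None,fx=5,fy=5,interpolation=cv2.INTER_CUBIC)
    for j in range(4):cv2.circle(cr,tuple(np.int32(5*(proj(k,p-R[:,2]*.02*j)-a+.5))),3,(0,255,0),-1)
    I.append(cr)
cv2.imwrite("pics/e.png",np.hstack(I)[:,:,::-1])
E
```

```text
clock: 4.7
eef_pos: [0.42, -0.1469, 0.0105]
tcp_rot: [[-1.0, -0.004, -0.001], [-0.004, 1.0, 0.001], [0.001, 0.001, -1.0]]
force: [0.2, 0.3, -0.0]
width: 0.0001
grasp_force: 0.0
[ 0.42111456 -0.14772529  0.01180414] -0.00016671423934012846 [-0.10596936  0.45997706 -0.92749172]
```

View pics/e.png

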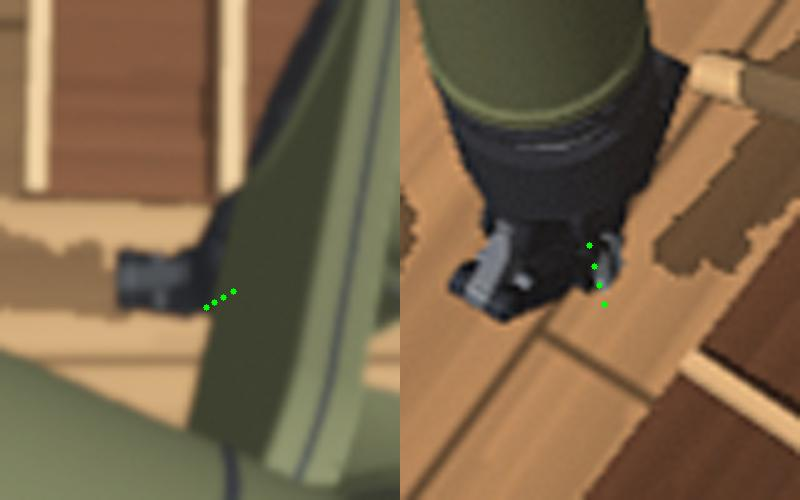

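```bash
python3 -m pendant '[[0.0,0,0,-0.003,0,0,0],[0.0,0,0,-0.006,0,0,0]]' |egrep 'eef|force'; python3 -m pendant '[[0.0,0,0,-0.003,0,0,0],[0.0,0,0,-0.003,0,0,0]]'|egrep 'eef|force';  python3 -m pendant '[[0.0,0,0,-0.002,0,0,0],[0.0,0,0,-0.002,0,0,0]]'|egrep 'eef|force'
```

```text
eef_pos: [0.4211, -0.1483, 0.0055]
force: [-0.1, 0.1, 0.1]
grasp_force: 0.0
eef_pos: [0.4197, -0.148, 0.0011]
force: [0.1, -0.4, -0.2]
grasp_force: 0.0
eef_pos: [0.4196, -0.148, -0.0011]
force: [-0.2, 0.4, -0.2]
grasp_force: 0.0
```

```bash
for i in 1; do python3 -m pendant '[[0.0,0,0,-0.002,0,0,0],[0.0,0,0,-0.004,0,0,0],[0.0,0,0,-0.004,0,0,0]]' |egrep 'eef|force';python3 -m pendant '[[0.0,0,0,-0.002,0,0,0],[0.0,0,0,-0.004,0,0,0],[0.0,0,0,-0.004,0,0,0]]' |egrep 'eef|force'; done
python3 - <<'E'
from h import *
d=camera("scene");s=read_state();p=s["eef_pos"]
a=(proj(d,p)-[60,70]).astype(int)
cr=cv2.resize(d["img"][a[1]:a[1]+100,a[0]:a[0]+120],None,fx=6,fy=6,interpolation=cv2.INTER_CUBIC)
for j in range(4):cv2.circle(cr,tuple(np.int32(6*(proj(d,p+[0,0,.02*j])-a+.5))),3,(0,255,0),-1)
for q in([.02,0,.03],[0,.02,.03]):cv2.circle(cr,tuple(np.int32(6*(proj(d,p+q)-a+.5))),3,(255,0,255),-1)
cv2.imwrite("pics/f.png",cr[:,:,::-1])
E
```

```text
eef_pos: [0.4195, -0.1479, -0.0052]
force: [0.6, 0.4, 1.2]
grasp_force: 0.0
eef_pos: [0.4196, -0.1479, -0.0092]
force: [-0.2, 0.2, 0.4]
grasp_force: 0.0
```

View pics/f.png

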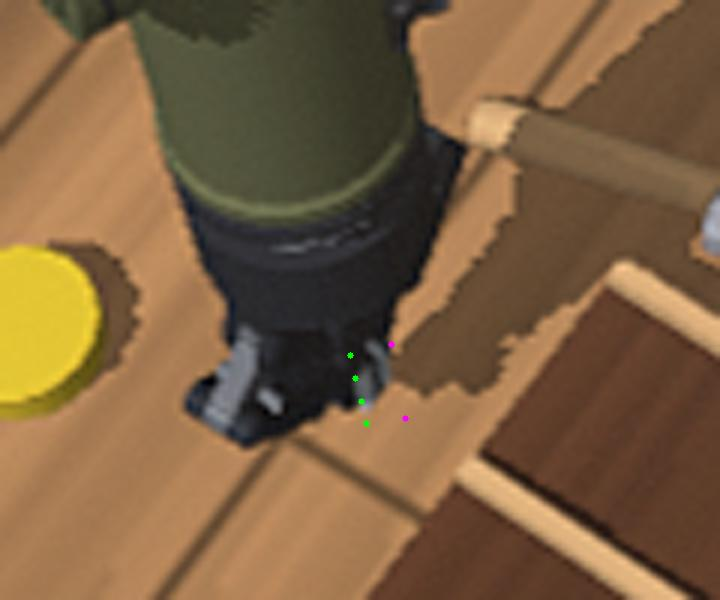

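```bash
python3 -m pendant '[[0.0,0,0,-0.003,0,0,0],[0.0,0,0,-0.006,0,0,0],[0.0,0,0,-0.006,0,0,0]]' |egrep 'eef|^force';python3 -m pendant '[[0.0,0,0,-0.002,0,0,0],[0.0,0,0,-0.004,0,0,0],[0.0,0,0,-0.004,0,0,0]]' |egrep 'eef|^force'
```

```text
eef_pos: [0.4195, -0.1479, -0.0153]
force: [0.6, -0.3, 1.0]
eef_pos: [0.4196, -0.148, -0.0191]
force: [-0.1, -0.6, -0.1]
```

```bash
python3 -m pendant '[[0.0,0,0,-0.002,0,0,0],[0.0,0,0,-0.004,0,0,0],[0.0,0,0,-0.004,0,0,0]]' |egrep 'eef|^force'
```

```text
eef_pos: [0.4196, -0.1479, -0.0231]
force: [-0.1, 0.1, 0.8]
```

```bash
python3 -m pendant '[[0.0,0,0,-0.002,0,0,0],[0.0,0,0,-0.004,0,0,0],[0.0,0,0,-0.004,0,0,0]]' |egrep 'eef|^force'; python3 -m pendant '[[0.0,0,0,-0.001,0,0,0],[0.0,0,0,-0.002,0,0,0],[0.0,0,0,-0.002,0,0,0]]' |egrep 'eef|^force'
```

```text
eef_pos: [0.4196, -0.148, -0.0272]
force: [-1.1, -0.3, -0.1]
eef_pos: [0.4197, -0.148, -0.029]
force: [0.7, 1.3, 0.3]
```

```bash
python3 -m pendant '[[0.0,0,0,-0.001,0,0,0],[0.0,0,0,-0.002,0,0,0],[0.0,0,0,-0.002,0,0,0]]' |egrep 'eef|^force'
```

```text
eef_pos: [0.4197, -0.148, -0.031]
force: [-0.1, 0.4, 0.3]
```

```bash
python3 -m pendant '[[0.0,0,0,-0.001,0,0,0],[0.0,0,0,-0.002,0,0,0],[0.0,0,0,-0.002,0,0,0]]' |egrep 'eef|^force'
```

```text
eef_pos: [0.4197, -0.148, -0.033]
force: [-0.3, -0.2, 0.0]
```

```bash
python3 -m pendant '[[0.0,0,0,-0.001,0,0,0],[0.0,0,0,-0.002,0,0,0],[0.0,0,0,-0.002,0,0,0]]' |egrep 'eef|^force'
```

```text
eef_pos: [0.4197, -0.148, -0.035]
force: [-0.1, -0.4, 0.4]
```

```bash
python3 -m pendant '[[0.0,0,0,-0.001,0,0,0],[0.0,0,0,-0.002,0,0,0],[0.0,0,0,-0.002,0,0,0]]' |egrep 'eef|^force'
```

```text
eef_pos: [0.4197, -0.148, -0.037]
force: [-0.3, -0.3, 0.2]
```

```bash
python3 -m pendant '[[0.0,0,0,-0.001,0,0,0],[0.0,0,0,-0.002,0,0,0],[0.0,0,0,-0.002,0,0,0]]' |egrep 'eef|^force'
```

```text
eef_pos: [0.4197, -0.148, -0.039]
force: [0.1, 0.6, 0.3]
```

```bash
python3 -m pendant '[[0.0,0,0,-0.001,0,0,0],[0.0,0,0,-0.002,0,0,0],[0.0,0,0,-0.002,0,0,0]]' |egrep 'eef|^force'
```

```text
eef_pos: [0.4198, -0.1481, -0.0392]
force: [-3.3, 1.1, 21.1]
```

```bash
python3 -m pendant '[[0.0,0,0,-0.001,0,0,0],[0.0,0,0,-0.002,0,0,0],[0.0,0,0,-0.002,0,0,0]]' |egrep 'eef|^force'
```

```text
eef_pos: [0.4199, -0.1481, -0.0394]
force: [-7.5, 2.1, 46.4]
```

```bash
python3 -m pendant '[[0.0,0,0,-0.001,0,0,0],[0.0,0,0,-0.002,0,0,0],[0.0,0,0,-0.002,0,0,0]]' |egrep 'eef|^force'
```

```text
eef_pos: [0.42, -0.1481, -0.0395]
force: [-9.8, 5.4, 70.2]
```

Run:
```python
from h import *
d=camera("scene");s=read_state();p=s["eef_pos"];print(s["clock"],p,s["joints"])
a=(proj(d,p)-[60,75]).astype(int)
cr=cv2.resize(d["img"][a[1]:a[1]+100,a[0]:a[0]+120],None,fx=6,fy=6,interpolation=cv2.INTER_CUBIC)
for j in range(5):cv2.circle(cr,tuple(np.int32(6*(proj(d,p+[0,0,.02*j])-a+.5))),3,(0,255,0),-1)
cv2.imwrite("pics/g.png",cr[:,:,::-1])
```

```text
10.0 [ 0.41999719 -0.14815278 -0.03948194] [-2.48582037e+01  2.62075156e+01  1.17830032e+02 -1.68859859e-02
  3.57403238e+01 -1.15000916e+02]
```

View pics/g.png

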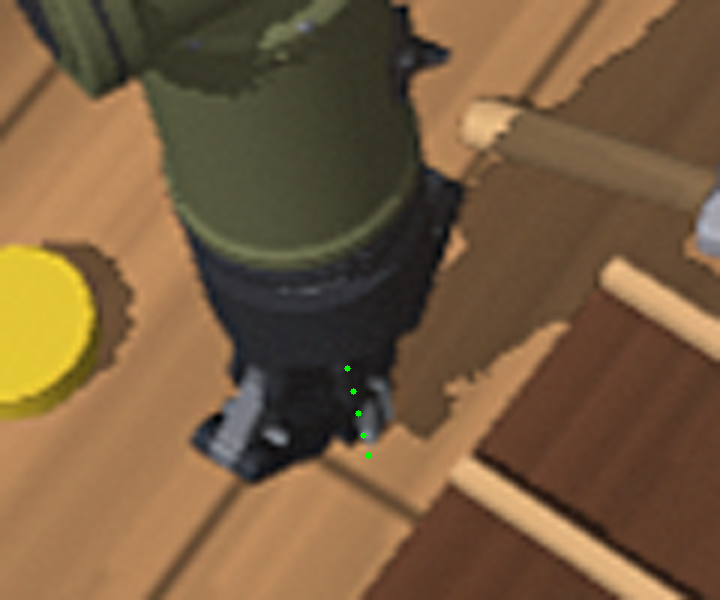

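```bash
python3 -m pendant '[[0.0,0,0,0.03,0,0,0],[0.0,0,0,0.08,0,0,0],[0.0,0,0,0.13,0,0,0],[0.066,0.01,0.04,0.155,0,0,4],[0.066,0.047,0.52,0.155,0,0,8],[0.066,0.047,0.52,0.155,0,0,8],[0.066,0.047,0.52,0.155,0,0,8],[0.066,0.047,0.52,0.155,0,0,8],[0.066,0.047,0.52,0.155,0,0,8],[0.066,0.047,0.52,0.155,0,0,8],[0.066,0.047,0.52,0.155,0,0,8],[0.066,0.047,0.52,0.155,0,0,8],[0.066,0.047,0.52,0.155,0,0,8],[0.066,0.047,0.52,0.155,0,0,8],[0.066,0.047,0.52,0.155,0,0,8],[0.066,0.047,0.52,0.155,0,0,8],[0.066,0.047,0.52,0.155,0,0,8]]' 40
```

```text
clock: 11.7
eef_pos: [0.4661, 0.3706, 0.1097]
tcp_rot: [[-0.99, -0.141, -0.001], [-0.141, 0.99, -0.001], [0.001, -0.001, -1.0]]
force: [-0.6, 0.0, 0.9]
width: 0.0659
grasp_force: 0.0
```

```bash
python3 -m pendant '[[0.066,0.001,0.002,-0.04,0,0,0],[0.066,0.001,0.002,-0.07,0,0,0],[0.066,0.001,0.002,-0.09,0,0,0],[0.066,0.001,0.002,-0.102,0,0,0],[0.066,0.001,0.002,-0.102,0,0,0]]' |egrep 'eef|force|width'; python3 -m pendant '[[0.02,0,0,0,0,0,0],[0.02,0,0,0,0,0,0],[0.02,0,0,0,0,0,0],[0.02,0,0,0,0,0,0],[0.02,0,0,0,0,0,0],[0.02,0,0,0,0,0,0]]' 40
```

```text
eef_pos: [0.4667, 0.3718, 0.0067]
force: [0.5, -0.6, 0.1]
width: 0.0659
grasp_force: 0.0
clock: 12.8
eef_pos: [0.4689, 0.3745, 0.0096]
tcp_rot: [[-0.99, -0.142, 0.002], [-0.142, 0.99, 0.001], [-0.003, 0.001, -1.0]]
force: [0.3, -1.4, 5.7]
width: 0.0426
grasp_force: 43.2
```

```bash
python3 -m pendant '[[0.02,0,0,0,0,0,0],[0.02,0,0,0.01,0,0,0],[0.02,0,0,0.03,0,0,0],[0.02,0,0,0.06,0,0,0],[0.02,0,0,0.1,0,0,0],[0.02,0,0,0.13,0,0,0],[0.02,0,0,0.13,0,0,0]]'
python3 - <<'E'
from h import *
c=camera("top");d=camera("scene");s=read_state();p=s["eef_pos"]
cr=np.hstack([c["img"][120:260,100:260],d["img"][60:200,340:500]])
cv2.imwrite("pics/i.png",cv2.resize(cr,None,fx=2.5,fy=2.5)[:,:,::-1])
E
```

```text
clock: 13.5
eef_pos: [0.4707, 0.3762, 0.1436]
tcp_rot: [[-0.99, -0.142, 0.008], [-0.142, 0.99, 0.006], [-0.009, 0.005, -1.0]]
force: [0.8, 0.5, -1.1]
width: 0.0425
grasp_force: 42.3
```

View pics/i.png

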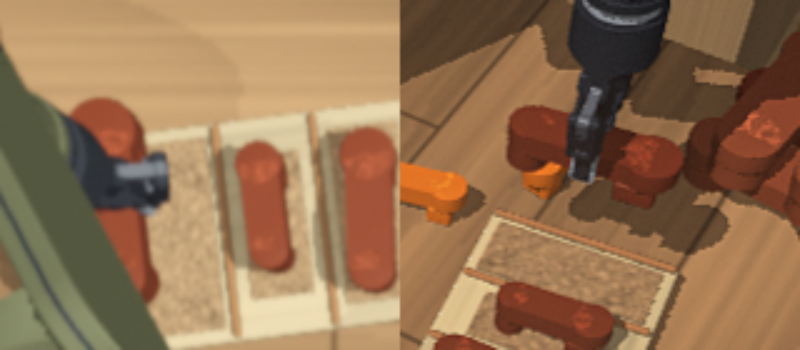

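```bash
python3 -m pendant '[[0.02,0.002,-0.02,0,0,0,0],[0.02,0.006,-0.055,0,0,0,-1],[0.02,0.011,-0.1,0,0,0,-2],[0.02,0.016,-0.145,0,0,0,-3],[0.02,0.021,-0.19,0,0,0,-4],[0.02,0.026,-0.235,0,0,0,-5],[0.02,0.031,-0.28,0,0,0,-5],[0.02,0.036,-0.325,0,0,0,-6],[0.02,0.041,-0.37,0,0,0,-6],[0.02,0.046,-0.415,0,0,0,-7],[0.02,0.051,-0.46,0,0,0,-7],[0.02,0.056,-0.505,0,0,0,-8],[0.02,0.061,-0.55,0,0,0,-9],[0.02,0.066,-0.595,0,0,0,-9],[0.02,0.072,-0.64,0,0,0,-10],[0.02,0.077,-0.685,0,0,0,-10.4],[0.02,0.082,-0.725,0,0,0,-10.4],[0.02,0.084,-0.747,0,0,0,-10.4],[0.02,0.084,-0.756,0,0,0,-10.4],[0.02,0.084,-0.756,0,0,0,-10.4]]'
python3 - <<'E'
from m import *
from rig import camera
c=camera("top");np.save("t1.npy",c,allow_pickle=True);cv2.imwrite("pics/j.png",c["img"][:,:,::-1])
E
```

```text
clock: 15.6
eef_pos: [0.5499, -0.3825, 0.136]
tcp_rot: [[-0.999, 0.041, -0.003], [0.041, 0.999, 0.002], [0.003, 0.002, -1.0]]
force: [-0.6, -0.4, -1.2]
width: 0.0426
grasp_force: 42.2
```

```bash
python3 -m pendant '[[0.02,0.005,0.003,-0.03,0,0,0],[0.02,0.005,0.003,-0.07,0,0,0],[0.02,0.005,0.003,-0.1,0,0,0],[0.02,0.005,0.003,-0.115,0,0,0],[0.02,0.005,0.003,-0.122,0,0,0],[0.02,0.005,0.003,-0.126,0,0,0],[0.02,0.005,0.003,-0.126,0,0,0],[0.02,0.005,0.003,-0.126,0,0,0]]';python3 -m pendant '[[0.02,0,0,-0.002,0,0,0],[0.02,0,0,-0.004,0,0,0],[0.02,0,0,-0.004,0,0,0],[0.02,0,0,-0.004,0,0,0]]' | egrep 'eef|force'
```

```text
clock: 16.45
eef_pos: [0.5579, -0.3797, 0.0137]
tcp_rot: [[-0.999, 0.039, 0.002], [0.039, 0.999, -0.002], [-0.002, -0.002, -1.0]]
force: [0.2, 0.1, -1.5]
width: 0.0426
grasp_force: 42.2
eef_pos: [0.5567, -0.3791, 0.0082]
force: [0.2, 0.0, -1.9]
grasp_force: 42.2
```

```bash
python3 -m pendant '[[0.02,0,0,-0.002,0,0,0],[0.02,0,0,-0.002,0,0,0],[0.02,0,0,-0.002,0,0,0]]'| egrep 'eef|force'; python3 -m pendant '[[0.02,0,0,-0.001,0,0,0],[0.02,0,0,-0.001,0,0,0],[0.02,0,0,-0.001,0,0,0]]'| egrep 'eef|force'; python3 -m pendant '[[0.02,0,0,-0.001,0,0,0],[0.02,0,0,-0.001,0,0,0],[0.02,0,0,-0.001,0,0,0]]'| egrep 'eef|force'
```

```text
eef_pos: [0.5567, -0.379, 0.0059]
force: [0.2, 0.7, -2.0]
grasp_force: 42.2
eef_pos: [0.5569, -0.3791, 0.0056]
force: [-1.1, 1.2, 3.7]
grasp_force: 42.7
eef_pos: [0.5569, -0.3791, 0.0056]
force: [-2.4, 1.7, 7.6]
grasp_force: 43.4
```

```bash
python3 -m pendant '[[0.048,0,0,0.0,0,0,0],[0.05,0,0,0.001,0,0,0],[0.05,0,0,0.002,0,0,0],[0.05,0,0,0.002,0,0,0]]';  python3 -m pendant '[[0.05,0,0,0.005,0,0,0],[0.05,0,0,0.015,0,0,0],[0.054,0,0,0.03,0,0,0],[0.06,0,0,0.06,0,0,0],[0.066,0,0,0.1,0,0,0],[0.066,-0.02,0.03,0.13,0,0,0],[0.066,-0.03,0.07,0.13,0,0,0],[0.066,-0.05,0.2,0.13,0,0,0],[0.066,-0.05,0.2,0.13,0,0,0],[0.066,-0.05,0.2,0.13,0,0,0],[0.066,-0.05,0.25,0.13,0,0,0],[0.066,-0.05,0.25,0.13,0,0,0]]'
cat > chk.py <<'E'
import sys
from m import *
s=2;O=np.array([.560,-.248]);a=np.radians(-2.2);R=np.array([[np.cos(a),-np.sin(a)],[np.sin(a),np.cos(a)]])
def chk(show=None):
    c=camera("top");np.save("last.npy",c,allow_pickle=True);X=(.40,.72,-.46,-.05)
    K=rect(c,.074,*X,s);h=cv2.cvtColor(K,cv2.COLOR_RGB2HSV)
    red=cv2.morphologyEx(((h[...,0]<9)&(h[...,1]>145)&(h[...,2]>125)).astype(np.uint8),cv2.MORPH_OPEN,np.ones((5,5)))
    for P,r,ce in comps(red,1200,X[1],X[3],s):
        Q=(P-O)@R;x=Q[:,0];mid=.5*(x.max()+x.min());L=np.ptp(x);b=np.round(x,3);xs,ys=[],[]
        for q in np.unique(b):
            if abs(q-mid+.005)<.22*L:y=Q[b==q,1];xs.append(q);ys.append((y.min()+y.max())/2)
        k=np.polyfit(xs,ys,1);print("L",round(L,4),"rack x",round(mid,4),"y",round(np.polyval(k,mid),4),"yaw",round(np.degrees(np.arctan(k[0])),1))
    if show:cv2.imwrite(show,K[:,:,::-1])
chk(*sys.argv[1:])
E
python3 chk.py pics/p1.png
```

```text
clock: 18.15
eef_pos: [0.5569, -0.3791, 0.006]
tcp_rot: [[-0.999, 0.039, 0.0], [0.039, 0.999, -0.0], [-0.0, -0.0, -1.0]]
force: [-0.5, 0.3, 0.4]
width: 0.0502
grasp_force: 0.0
clock: 19.35
eef_pos: [0.5058, -0.1235, 0.1377]
tcp_rot: [[-0.999, 0.035, 0.001], [0.035, 0.999, 0.003], [-0.0, 0.003, -1.0]]
force: [0.5, -0.4, 0.0]
width: 0.066
grasp_force: 0.0
```

View pics/p1.png

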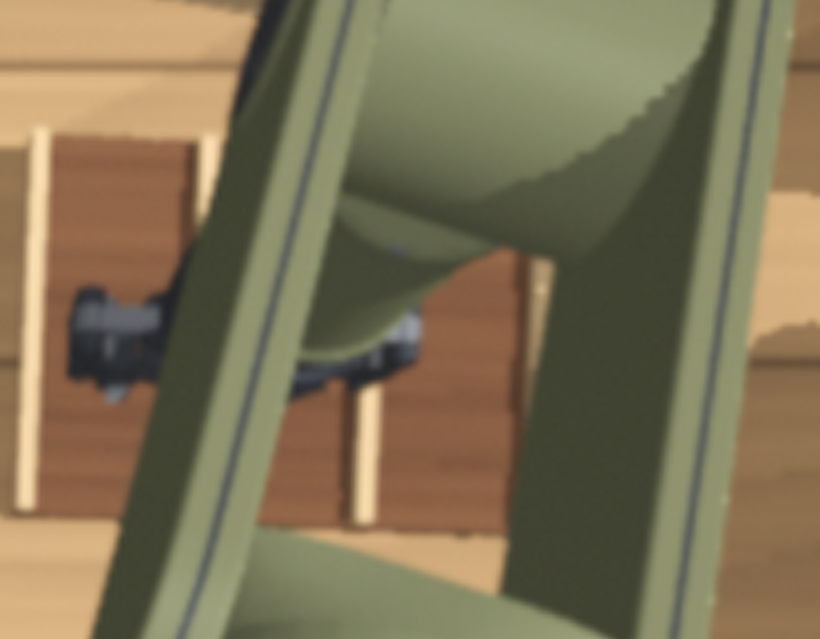

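```bash
python3 -m pendant '[[0.066,-0.017,0.417,0,0,0,11],[0.066,-0.017,0.417,0,0,0,11],[0.066,-0.017,0.417,0,0,0,11],[0.066,-0.017,0.417,0,0,0,11],[0.066,-0.017,0.417,0,0,0,11],[0.066,-0.017,0.417,0,0,0,11],[0.066,-0.017,0.417,0,0,0,11],[0.066,-0.017,0.417,0,0,0,11],[0.066,-0.017,0.417,0,0,0,11],[0.066,-0.017,0.417,0,0,0,11],[0.066,-0.017,0.417,0,0,0,11],[0.066,-0.017,0.417,0,0,0,11]]'; python3 chk.py
```

```text
clock: 20.6
eef_pos: [0.4902, 0.286, 0.1362]
tcp_rot: [[-0.989, -0.15, -0.0], [-0.15, 0.989, -0.001], [0.0, -0.001, -1.0]]
force: [0.9, -0.8, -0.2]
width: 0.0658
grasp_force: 0.0
L 0.1577 rack x 0.0003 y -0.1301 yaw -0.4
```

```bash
python3 -m pendant '[[0.062,0,0.002,-0.04,0,0,0],[0.062,0,0.002,-0.08,0,0,0],[0.062,0,0.002,-0.105,0,0,0],[0.062,0,0.002,-0.12,0,0,0],[0.062,0,0.002,-0.125,0,0,0],[0.062,0,0.002,-0.125,0,0,0]]' |egrep 'eef|force|width'; python3 -m pendant '[[0.02,0,0,0,0,0,0],[0.02,0,0,0,0,0,0],[0.02,0,0,0,0,0,0],[0.02,0,0,0,0,0,0],[0.02,0,0,0,0,0,0],[0.02,0,0,0,0,0,0],[0.02,0,0,0,0,0,0]]' 40
```

```text
eef_pos: [0.4898, 0.2886, 0.0107]
force: [-0.9, -0.2, -0.1]
width: 0.0616
grasp_force: 0.0
clock: 21.95
eef_pos: [0.4911, 0.2904, 0.0126]
tcp_rot: [[-0.988, -0.152, 0.003], [-0.152, 0.988, 0.001], [-0.003, 0.001, -1.0]]
force: [-0.1, -1.3, 6.6]
width: 0.033
grasp_force: 41.6
```

```bash
python3 -m pendant '[[0.02,0,0,0.01,0,0,0],[0.02,0,0,0.03,0,0,0],[0.02,0,0,0.06,0,0,0],[0.02,0,0,0.1,0,0,0],[0.02,0,-0.02,0.12,0,0,0],[0.02,0.004,-0.06,0.125,0,0,-1],[0.02,0.01,-0.105,0.125,0,0,-2],[0.02,0.016,-0.15,0.125,0,0,-3],[0.02,0.022,-0.195,0.125,0,0,-4],[0.02,0.028,-0.24,0.125,0,0,-5],[0.02,0.034,-0.285,0.125,0,0,-6],[0.02,0.04,-0.33,0.125,0,0,-7],[0.02,0.046,-0.375,0.125,0,0,-8],[0.02,0.052,-0.42,0.125,0,0,-9],[0.02,0.058,-0.465,0.125,0,0,-10],[0.02,0.064,-0.51,0.125,0,0,-10.9],[0.02,0.067,-0.55,0.125,0,0,-10.9],[0.02,0.069,-0.573,0.125,0,0,-10.9],[0.02,0.069,-0.581,0.125,0,0,-10.9],[0.02,0.069,-0.581,0.125,0,0,-10.9]]'; python3 -m pendant '[[0.02,0,0,-0.03,0,0,0],[0.02,0,0,-0.07,0,0,0],[0.02,0,0,-0.1,0,0,0],[0.02,0,0,-0.113,0,0,0],[0.02,0,0,-0.12,0,0,0],[0.02,0,0,-0.123,0,0,0],[0.02,0,0,-0.123,0,0,0],[0.02,0,0,-0.123,0,0,0]]'
```

```text
clock: 23.95
eef_pos: [0.5584, -0.2915, 0.1361]
tcp_rot: [[-0.999, 0.039, -0.0], [0.039, 0.999, 0.001], [0.0, 0.001, -1.0]]
force: [-0.1, 0.6, 0.2]
width: 0.033
grasp_force: 40.6
clock: 24.75
eef_pos: [0.56, -0.2915, 0.0146]
tcp_rot: [[-0.999, 0.038, 0.002], [0.038, 0.999, -0.001], [-0.002, -0.001, -1.0]]
force: [0.2, 0.3, -0.6]
width: 0.033
grasp_force: 40.7
```

```bash
python3 -m pendant '[[0.02,0,0,-0.002,0,0,0],[0.02,0,0,-0.004,0,0,0],[0.02,0,0,-0.004,0,0,0],[0.02,0,0,-0.004,0,0,0]]'| egrep 'eef|^force'; python3 -m pendant '[[0.02,0,0,-0.001,0,0,0],[0.02,0,0,-0.001,0,0,0],[0.02,0,0,-0.001,0,0,0]]'| egrep 'eef|^force'; python3 -m pendant '[[0.02,0,0,-0.001,0,0,0],[0.02,0,0,-0.001,0,0,0],[0.02,0,0,-0.001,0,0,0]]'| egrep 'eef|^force'
```

```text
eef_pos: [0.5587, -0.2911, 0.0091]
force: [-0.2, -0.0, -0.9]
eef_pos: [0.5589, -0.2912, 0.0086]
force: [-1.5, 0.8, 4.0]
eef_pos: [0.559, -0.2912, 0.0086]
force: [-3.2, 0.8, 9.2]
```

Contact at the expected height. Release, leave for clog3 at (0.487, 0.1975), yaw about 3°.

```bash
python3 -m pendant '[[0.04,0,0,0.0,0,0,0],[0.046,0,0,0.002,0,0,0],[0.046,0,0,0.002,0,0,0],[0.046,0,0,0.002,0,0,0],[0.046,0,0,0.007,0,0,0],[0.046,0,0,0.017,0,0,0],[0.054,0,0,0.035,0,0,0],[0.06,0,0,0.065,0,0,0],[0.066,0,0,0.1,0,0,0],[0.066,-0.01,0.04,0.13,0,0,1]]'|egrep 'eef|width';  python3 -m pendant '[[0.066,-0.062,0.449,0,0,0,4],[0.066,-0.062,0.449,0,0,0,4],[0.066,-0.062,0.449,0,0,0,4],[0.066,-0.062,0.449,0,0,0,4],[0.066,-0.062,0.449,0,0,0,4],[0.066,-0.062,0.449,0,0,0,4],[0.066,-0.062,0.449,0,0,0,4],[0.066,-0.062,0.449,0,0,0,4],[0.066,-0.062,0.449,0,0,0,4],[0.066,-0.062,0.449,0,0,0,4],[0.066,-0.062,0.449,0,0,0,4],[0.066,-0.062,0.449,0,0,0,4],[0.066,-0.062,0.449,0,0,0,4]]'; python3 chk.py
```

```text
eef_pos: [0.5519, -0.2563, 0.1394]
width: 0.0659
clock: 28.05
eef_pos: [0.4873, 0.1957, 0.1367]
tcp_rot: [[-0.999, -0.048, 0.0], [-0.048, 0.999, -0.0], [-0.0, -0.0, -1.0]]
force: [-0.2, -0.1, 0.7]
width: 0.066
grasp_force: 0.0
L 0.1578 rack x 0.0003 y -0.13 yaw -0.2
L 0.1137 rack x -0.0001 y -0.0434 yaw -0.9
```

```bash
python3 -m pendant '[[0.064,0,0.002,-0.04,0,0,0],[0.064,0,0.002,-0.08,0,0,0],[0.064,0,0.002,-0.105,0,0,0],[0.064,0,0.002,-0.12,0,0,0],[0.064,0,0.002,-0.126,0,0,0],[0.064,0,0.002,-0.126,0,0,0]]' |egrep 'eef|force|width'; python3 -m pendant '[[0.02,0,0,0,0,0,0],[0.02,0,0,0,0,0,0],[0.02,0,0,0,0,0,0],[0.02,0,0,0,0,0,0],[0.02,0,0,0,0,0,0],[0.02,0,0,0,0,0,0],[0.02,0,0,0,0,0,0]]' 40
```

```text
eef_pos: [0.4868, 0.198, 0.0099]
force: [0.3, -1.3, -0.1]
width: 0.0637
grasp_force: 0.0
clock: 29.4
eef_pos: [0.4883, 0.1993, 0.0118]
tcp_rot: [[-0.999, -0.05, 0.003], [-0.05, 0.999, 0.0], [-0.003, 0.0, -1.0]]
force: [0.7, -2.2, 6.4]
width: 0.0395
grasp_force: 42.2
```

```bash
python3 -m pendant '[[0.02,0,0,0.01,0,0,0],[0.02,0,0,0.03,0,0,0],[0.02,0,0,0.06,0,0,0],[0.02,0,0,0.1,0,0,0],[0.02,0,-0.02,0.12,0,0,0],[0.02,0.006,-0.06,0.125,0,0,-1],[0.02,0.014,-0.1,0.125,0,0,-2],[0.02,0.022,-0.145,0.125,0,0,-2.5],[0.02,0.03,-0.19,0.125,0,0,-3],[0.02,0.038,-0.235,0.125,0,0,-3.5],[0.02,0.047,-0.28,0.125,0,0,-4],[0.02,0.056,-0.325,0.125,0,0,-4.5],[0.02,0.065,-0.365,0.125,0,0,-5],[0.02,0.072,-0.392,0.125,0,0,-5],[0.02,0.075,-0.402,0.125,0,0,-5],[0.02,0.075,-0.402,0.125,0,0,-5]]'|grep eef; python3 -m pendant '[[0.02,0,0,-0.03,0,0,0],[0.02,0,0,-0.07,0,0,0],[0.02,0,0,-0.1,0,0,0],[0.02,0,0,-0.113,0,0,0],[0.02,0,0,-0.12,0,0,0],[0.02,0,0,-0.124,0,0,0],[0.02,0,0,-0.126,0,0,0],[0.02,0,0,-0.126,0,0,0],[0.02,0,0,-0.126,0,0,0]]'|egrep 'eef|force'; python3 -m pendant '[[0.02,0,0,-0.001,0,0,0],[0.02,0,0,-0.001,0,0,0],[0.02,0,0,-0.001,0,0,0]]'| egrep 'eef|^force'
```

```text
eef_pos: [0.562, -0.2037, 0.1354]
eef_pos: [0.5629, -0.2032, 0.0106]
force: [0.9, -1.1, -0.4]
grasp_force: 41.2
eef_pos: [0.562, -0.2029, 0.0087]
force: [0.4, -0.3, -1.6]
```

```bash
python3 -m pendant '[[0.02,0,0,-0.001,0,0,0],[0.02,0,0,-0.001,0,0,0],[0.02,0,0,-0.001,0,0,0]]'| egrep 'eef|^force'; python3 -m pendant '[[0.02,0,0,-0.001,0,0,0],[0.02,0,0,-0.001,0,0,0],[0.02,0,0,-0.001,0,0,0]]'| egrep 'eef|^force'
```

```text
eef_pos: [0.5621, -0.203, 0.0078]
force: [-0.8, 0.1, 2.3]
eef_pos: [0.5622, -0.203, 0.0078]
force: [-3.8, 0.8, 8.4]
```

```bash
python3 -m pendant '[[0.046,0,0,0.0,0,0,0],[0.05,0,0,0.002,0,0,0],[0.05,0,0,0.002,0,0,0],[0.05,0,0,0.002,0,0,0],[0.05,0,0,0.007,0,0,0],[0.05,0,0,0.017,0,0,0],[0.054,0,0,0.035,0,0,0],[0.06,0,0,0.065,0,0,0],[0.066,0,0,0.1,0,0,0],[0.066,-0.01,0.04,0.13,0,0,1]]'|egrep 'eef|width';  python3 -m pendant '[[0.064,-0.053,0.273,0,0,0,6],[0.064,-0.053,0.273,0,0,0,6],[0.064,-0.053,0.273,0,0,0,6],[0.064,-0.053,0.273,0,0,0,6],[0.064,-0.053,0.273,0,0,0,6],[0.064,-0.053,0.273,0,0,0,6],[0.064,-0.053,0.273,0,0,0,6],[0.064,-0.053,0.273,0,0,0,6],[0.064,-0.053,0.273,0,0,0,6]]'; python3 chk.py
```

```text
eef_pos: [0.5552, -0.1676, 0.1388]
width: 0.0662
clock: 34.7
eef_pos: [0.4997, 0.1086, 0.1364]
tcp_rot: [[-0.996, -0.084, 0.001], [-0.084, 0.996, -0.0], [-0.001, -0.001, -1.0]]
force: [0.3, 0.1, -0.1]
width: 0.0637
grasp_force: 0.0
L 0.1583 rack x 0.0001 y -0.13 yaw -0.3
L 0.1442 rack x -0.0007 y 0.0448 yaw -0.9
L 0.1133 rack x 0.0001 y -0.0435 yaw -0.9
```

```bash
python3 -m pendant '[[0.062,-0.001,0.002,-0.04,0,0,0],[0.062,-0.001,0.002,-0.08,0,0,0],[0.062,-0.001,0.002,-0.105,0,0,0],[0.062,-0.001,0.002,-0.12,0,0,0],[0.062,-0.001,0.002,-0.126,0,0,0],[0.062,-0.001,0.002,-0.126,0,0,0]]' |egrep 'eef|force|width'; python3 -m pendant '[[0.02,0,0,0,0,0,0],[0.02,0,0,0,0,0,0],[0.02,0,0,0,0,0,0],[0.02,0,0,0,0,0,0],[0.02,0,0,0,0,0,0],[0.02,0,0,0,0,0,0],[0.02,0,0,0,0,0,0]]' 40
```

```text
eef_pos: [0.498, 0.1103, 0.0093]
force: [0.4, -0.2, -0.4]
width: 0.0621
grasp_force: 0.0
clock: 36.05
eef_pos: [0.4994, 0.1114, 0.0111]
tcp_rot: [[-0.996, -0.085, 0.003], [-0.085, 0.996, -0.0], [-0.003, -0.0, -1.0]]
force: [0.5, -2.2, 6.6]
width: 0.0362
grasp_force: 41.8
```

```bash
python3 -m pendant '[[0.02,0,0,0.01,0,0,0],[0.02,0,0,0.03,0,0,0],[0.02,0,0,0.06,0,0,0],[0.02,0,0,0.1,0,0,0],[0.02,0,-0.01,0.12,0,0,0],[0.02,0.008,-0.035,0.125,0,0,-1],[0.02,0.018,-0.07,0.125,0,0,-2],[0.02,0.03,-0.11,0.125,0,0,-4],[0.02,0.042,-0.15,0.125,0,0,-5],[0.02,0.054,-0.19,0.125,0,0,-6],[0.02,0.062,-0.215,0.125,0,0,-7],[0.02,0.067,-0.226,0.125,0,0,-7],[0.02,0.067,-0.226,0.125,0,0,-7],[0.02,0.067,-0.226,0.125,0,0,-7]]'|grep eef; python3 -m pendant '[[0.02,0,0,-0.03,0,0,0],[0.02,0,0,-0.07,0,0,0],[0.02,0,0,-0.1,0,0,0],[0.02,0,0,-0.113,0,0,0],[0.02,0,0,-0.12,0,0,0],[0.02,0,0,-0.124,0,0,0],[0.02,0,0,-0.126,0,0,0],[0.02,0,0,-0.126,0,0,0],[0.02,0,0,-0.126,0,0,0]]'|egrep 'eef|force'; python3 -m pendant '[[0.02,0,0,-0.001,0,0,0],[0.02,0,0,-0.001,0,0,0],[0.02,0,0,-0.001,0,0,0]]'| egrep 'eef|^force'; python3 -m pendant '[[0.02,0,0,-0.001,0,0,0],[0.02,0,0,-0.001,0,0,0],[0.02,0,0,-0.001,0,0,0]]'| egrep 'eef|^force'
```

```text
eef_pos: [0.5644, -0.1133, 0.1348]
eef_pos: [0.566, -0.1149, 0.01]
force: [-0.8, -0.5, 0.2]
grasp_force: 40.9
eef_pos: [0.5653, -0.1147, 0.0081]
force: [0.2, 0.1, -0.1]
eef_pos: [0.5653, -0.1147, 0.0072]
force: [-0.9, -0.4, 2.4]
```

Contact; release and retreat toward the left to clear the view.

```bash
python3 -m pendant '[[0.043,0,0,0.0,0,0,0],[0.048,0,0,0.001,0,0,0],[0.048,0,0,0.001,0,0,0],[0.048,0,0,0.001,0,0,0],[0.048,0,0,0.006,0,0,0],[0.048,0,0,0.016,0,0,0],[0.054,0,0,0.035,0,0,0],[0.06,0,0,0.065,0,0,0],[0.066,0,0,0.1,0,0,0],[0.066,-0.02,0.04,0.13,0,0,0],[0.066,-0.05,0.35,0.15,0,0,0],[0.066,-0.05,0.35,0.15,0,0,0],[0.066,-0.05,0.35,0.15,0,0,0],[0.066,-0.05,0.35,0.15,0,0,0],[0.066,-0.05,0.35,0.15,0,0,0],[0.066,-0.05,0.35,0.15,0,0,0],[0.066,-0.05,0.35,0.15,0,0,0],[0.066,-0.05,0.35,0.15,0,0,0],[0.066,-0.05,0.35,0.15,0,0,0]]'|egrep 'clock|eef|width';python3 chk.py
python3 - <<'E'
from h import *
d=camera("scene")["img"];c=camera("top")["img"]
cv2.imwrite("pics/z.png",np.hstack([cv2.resize(d[280:480,180:440],(520,400)),cv2.resize(c[110:250,350:535],(264,200))[:, :].repeat(2,0)])[:,:,::-1])
E
```

```text
clock: 40.85
eef_pos: [0.5151, 0.2348, 0.1572]
width: 0.0657
L 0.1578 rack x 0.0003 y -0.1301 yaw -0.3
L 0.1441 rack x -0.0007 y 0.0447 yaw -0.7
L 0.1277 rack x -0.0003 y 0.1335 yaw 0.0
L 0.1132 rack x -0.0003 y -0.0434 yaw -0.8
```

View pics/z.png

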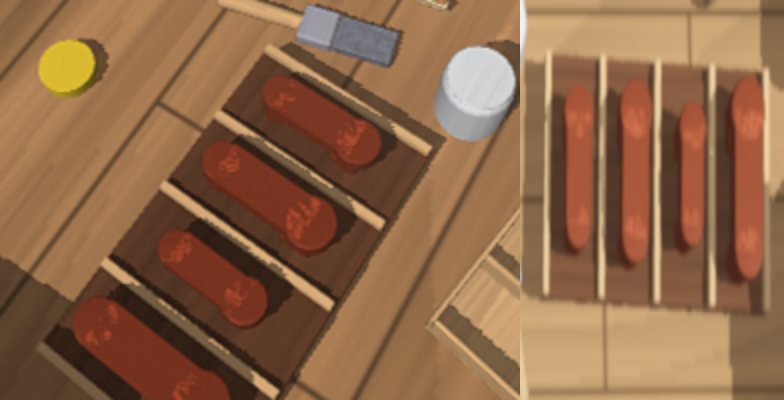

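All four stand upright, centred in their bays in the order 2, 3, 1, 4 from left to right.

```bash
python3 -m pendant '[[0.066,0,0,0,0,0,0],[0.066,0,0,0,0,0,0]]'|grep clock; python3 -c "
from rig import hand_in;print(hand_in())"
```

```text
clock: 41.2
the job is handed in; nothing more can be done
None
```

All four clogs stand in the shop rack in reverse order (2, 3, 1, 4 from the robot's left), each measured within about 2 mm of its bay's centre, and the job was handed in at 41.2 s; no verdict came back. The reported tool height proved about 39 mm too low: an early descent on clog4 closed on air, and I pressed the closed fingers onto the table to about 70 N to find the offset. One of the 14 pictures was 820 x 639 pixels, over the size limit.

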